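Gauge fired-clay sleeves on a pin and sort them

TASK

Try each of the three clay sleeves on the steel gauge pin, one at a time: lower it gently, upright, until it either sits fully down on the blue base or jams on the pin, without forcing it. A sleeve that goes fully down belongs in the wooden tray and one that jams belongs in the green tray; stand each one upright on the floor of its tray before trying the next. Leave everything else on the bench where it is.

Things in the scene. Friction and masses are not known exactly. Their poses are not given: they have to be found in the camera images.
- sleeve_1: fired-clay sleeve, a plain terracotta tube 40 mm outside diameter and 50 mm tall, standing on end; the bore is 23 mm at both mouths, but inside it may or may not narrow (it cannot be told from the outside, any number of the three may be tight). Origin: centre of the underside, z along the tube
- sleeve_2: fired-clay sleeve, a plain terracotta tube 40 mm outside diameter and 50 mm tall, standing on end; the bore is 23 mm at both mouths, but inside it may or may not narrow (it cannot be told from the outside, any number of the three may be tight). Origin: centre of the underside, z along the tube
- sleeve_3: fired-clay sleeve, a plain terracotta tube 40 mm outside diameter and 50 mm tall, standing on end; the bore is 23 mm at both mouths, but inside it may or may not narrow (it cannot be told from the outside, any number of the three may be tight). Origin: centre of the underside, z along the tube
- gauge: gauge: a blue square steel base 70 x 70 x 20 mm, fixed to the bench, with one bare steel pin standing up from the middle of its top. Origin: centre of the base's underside
- gauge_seat (a point): foot of the gauge pin, on its axis, at the top face of the blue base (20 mm above the bench). The pin is 20 mm in diameter and ends 45 mm above this point; its last 6 mm taper to 12 mm. A sleeve that fits comes down to this point; one that is tight stops with its underside 20 to 25 mm above it
- pass_tray: wooden, pale low open tray, 178 mm (its x) by 98 mm (its y) outside, 18 mm high, walls and floor 6 mm thick (inside 166 by 86 mm), fixed to the table. Origin: centre of the underside. For sleeves that go fully down
- reject_tray: green plastic low open tray, 178 mm (its x) by 98 mm (its y) outside, 18 mm high, walls and floor 6 mm thick (inside 166 by 86 mm), fixed to the table. Origin: centre of the underside. For sleeves that jam
- cup: white ceramic cup, 64 mm across at the rim, 60 mm tall; to be left alone. Origin: centre of the underside
- jar: white jar with a blue cap, 60 mm across, 56 mm tall; to be left alone. Origin: centre of the underside
- bottle: tall amber bottle, 66 mm across, 170 mm tall; to be left alone. Origin: centre of the underside
- bowl: blue bowl, 100 mm across, 45 mm tall; to be left alone. Origin: centre of the underside
- clay: reddish clay block 75 x 55 x 45 mm; to be left alone. Origin: centre of the underside
- glaze: little glaze pot with a yellow cap, 44 mm across, 45 mm tall; to be left alone. Origin: centre of the underside
- brush: brush lying flat, 180 mm long along its x, under 45 mm wide and 30 mm high; to be left alone. Origin: middle of its length, underside
- scraper: red-handled scraper lying flat, 180 mm long along its x, under 70 mm wide and 30 mm high; to be left alone. Origin: middle of its length, underside
There are look-alikes about, which are no part of the job. There is more than one size of the pass_tray; the one meant has the size given above. Leave any pink look-alike of the gauge alone.

How it is judged:
On the way, in this order (a step that is already met when the one before it is completed fails the run):
1. a first sleeve has been lowered on the pin as far as it goes (((horizontal distance between sleeve_1 and gauge_seat below 0.005 m and z of sleeve_1 in the frame of gauge_seat between -0.004 and 0.004 m and angle between sleeve_1's own z axis and vertical below 0.2 rad) or (horizontal distance between sleeve_2 and gauge_seat below 0.005 m and z of sleeve_2 in the frame of gauge_seat between -0.004 and 0.028 m and angle between sleeve_2's own z axis and vertical below 0.2 rad) or (horizontal distance between sleeve_3 and gauge_seat below 0.005 m and z of sleeve_3 in the frame of gauge_seat between -0.004 and 0.004 m and angle between sleeve_3's own z axis and vertical below 0.2 rad))), for 0.2 s.
2. with one sleeve standing in its right tray, another has been lowered on the pin as far as it goes ((((horizontal distance between sleeve_1 and gauge_seat below 0.005 m and z of sleeve_1 in the frame of gauge_seat between -0.004 and 0.004 m and angle between sleeve_1's own z axis and vertical below 0.2 rad) and ((x of sleeve_2 in the frame of reject_tray between -0.075 and 0.075 m and y of sleeve_2 in the frame of reject_tray between -0.035 and 0.035 m and z of sleeve_2 in the frame of reject_tray between 0.001 and 0.011 m and angle between sleeve_2's own z axis and vertical below 0.12 rad) or (x of sleeve_3 in the frame of pass_tray between -0.075 and 0.075 m and y of sleeve_3 in the frame of pass_tray between -0.035 and 0.035 m and z of sleeve_3 in the frame of pass_tray between 0.001 and 0.011 m and angle between sleeve_3's own z axis and vertical below 0.12 rad))) or ((horizontal distance between sleeve_2 and gauge_seat below 0.005 m and z of sleeve_2 in the frame of gauge_seat between -0.004 and 0.028 m and angle between sleeve_2's own z axis and vertical below 0.2 rad) and ((x of sleeve_1 in the frame of pass_tray between -0.075 and 0.075 m and y of sleeve_1 in the frame of pass_tray between -0.035 and 0.035 m and z of sleeve_1 in the frame of pass_tray between 0.001 and 0.011 m and angle between sleeve_1's own z axis and vertical below 0.12 rad) or (x of sleeve_3 in the frame of pass_tray between -0.075 and 0.075 m and y of sleeve_3 in the frame of pass_tray between -0.035 and 0.035 m and z of sleeve_3 in the frame of pass_tray between 0.001 and 0.011 m and angle between sleeve_3's own z axis and vertical below 0.12 rad))) or ((horizontal distance between sleeve_3 and gauge_seat below 0.005 m and z of sleeve_3 in the frame of gauge_seat between -0.004 and 0.004 m and angle between sleeve_3's own z axis and vertical below 0.2 rad) and ((x of sleeve_1 in the frame of pass_tray between -0.075 and 0.075 m and y of sleeve_1 in the frame of pass_tray between -0.035 and 0.035 m and z of sleeve_1 in the frame of pass_tray between 0.001 and 0.011 m and angle between sleeve_1's own z axis and vertical below 0.12 rad) or (x of sleeve_2 in the frame of reject_tray between -0.075 and 0.075 m and y of sleeve_2 in the frame of reject_tray between -0.035 and 0.035 m and z of sleeve_2 in the frame of reject_tray between 0.001 and 0.011 m and angle between sleeve_2's own z axis and vertical below 0.12 rad))))), for 0.2 s.
3. with two sleeves standing in their right trays, the last has been lowered on the pin as far as it goes ((((horizontal distance between sleeve_1 and gauge_seat below 0.005 m and z of sleeve_1 in the frame of gauge_seat between -0.004 and 0.004 m and angle between sleeve_1's own z axis and vertical below 0.2 rad) and (x of sleeve_2 in the frame of reject_tray between -0.075 and 0.075 m and y of sleeve_2 in the frame of reject_tray between -0.035 and 0.035 m and z of sleeve_2 in the frame of reject_tray between 0.001 and 0.011 m and angle between sleeve_2's own z axis and vertical below 0.12 rad) and (x of sleeve_3 in the frame of pass_tray between -0.075 and 0.075 m and y of sleeve_3 in the frame of pass_tray between -0.035 and 0.035 m and z of sleeve_3 in the frame of pass_tray between 0.001 and 0.011 m and angle between sleeve_3's own z axis and vertical below 0.12 rad)) or ((horizontal distance between sleeve_2 and gauge_seat below 0.005 m and z of sleeve_2 in the frame of gauge_seat between -0.004 and 0.028 m and angle between sleeve_2's own z axis and vertical below 0.2 rad) and (x of sleeve_1 in the frame of pass_tray between -0.075 and 0.075 m and y of sleeve_1 in the frame of pass_tray between -0.035 and 0.035 m and z of sleeve_1 in the frame of pass_tray between 0.001 and 0.011 m and angle between sleeve_1's own z axis and vertical below 0.12 rad) and (x of sleeve_3 in the frame of pass_tray between -0.075 and 0.075 m and y of sleeve_3 in the frame of pass_tray between -0.035 and 0.035 m and z of sleeve_3 in the frame of pass_tray between 0.001 and 0.011 m and angle between sleeve_3's own z axis and vertical below 0.12 rad)) or ((horizontal distance between sleeve_3 and gauge_seat below 0.005 m and z of sleeve_3 in the frame of gauge_seat between -0.004 and 0.004 m and angle between sleeve_3's own z axis and vertical below 0.2 rad) and (x of sleeve_1 in the frame of pass_tray between -0.075 and 0.075 m and y of sleeve_1 in the frame of pass_tray between -0.035 and 0.035 m and z of sleeve_1 in the frame of pass_tray between 0.001 and 0.011 m and angle between sleeve_1's own z axis and vertical below 0.12 rad) and (x of sleeve_2 in the frame of reject_tray between -0.075 and 0.075 m and y of sleeve_2 in the frame of reject_tray between -0.035 and 0.035 m and z of sleeve_2 in the frame of reject_tray between 0.001 and 0.011 m and angle between sleeve_2's own z axis and vertical below 0.12 rad)))), for 0.2 s.
At the end, for the whole second after the job is handed in: Every sleeve that goes fully down on the pin stands upright (within 7 degrees) on the floor inside the wooden tray, every sleeve that jams stands so inside the green tray, all at rest (below 20 mm/s) (x of sleeve_1 in the frame of pass_tray between -0.075 and 0.075 m and y of sleeve_1 in the frame of pass_tray between -0.035 and 0.035 m and z of sleeve_1 in the frame of pass_tray between 0.001 and 0.011 m and angle between each of sleeve_1, sleeve_2, sleeve_3's own z axis and vertical below 0.12 rad and x of sleeve_2 in the frame of reject_tray between -0.075 and 0.075 m and y of sleeve_2 in the frame of reject_tray between -0.035 and 0.035 m and z of sleeve_2 in the frame of reject_tray between 0.001 and 0.011 m and x of sleeve_3 in the frame of pass_tray between -0.075 and 0.075 m and y of sleeve_3 in the frame of pass_tray between -0.035 and 0.035 m and z of sleeve_3 in the frame of pass_tray between 0.001 and 0.011 m and linear speed of each of sleeve_1, sleeve_2, sleeve_3 below 0.02 m/s); the robot touches nothing.
It fails at once if a sleeve is forced against the gauge (over 60 N) (contact force between any of sleeve_1, sleeve_2, sleeve_3 and gauge above 60 N).
It fails at once if a thing that is to be left alone is moved more than 30 mm or tipped over (distance of any of cup, jar, bottle, bowl, clay, glaze, brush, scraper from where it was at the start of the episode above 0.03 m or angle between any of cup, jar, bottle, bowl, clay, glaze's own z axis and vertical above 0.5 rad).
It also fails if it takes over 72 s, if anything falls off the work surface, if the arm or the gripper's body presses on something with over 40 N, if the wrist force passes 120 N, or if a joint passes its speed limit or range.

ROBOT

A 6-joint arm with a two-finger parallel gripper is mounted at the origin on the work surface. World frame = base frame: x ahead of the robot, y to its left, z up, the work surface at z = 0. Lengths are in m, angles in rad, forces in N, time in s.
With the tool pointing down it reaches from about 0.375 to 0.9 m from the base axis. Payload 3.1 kg.
Tool frame: the origin (TCP) lies at the very end of the fingers, on their centre line; the grasp point (between the pads) lies 19 mm behind it (manip.pinch_z is the distance from the TCP to the grasp point, in m); z points along the fingers, y is the direction in which the jaws open and shut (so a half turn about z gives the same grasp; the last joint's range is limited). The gripper opens to 85 mm and grips with 20 to 120 N. Pads are 22 mm wide; open, the fingers measure 114 mm over their backs; the gripper's body (76 mm by 85 mm) begins 54 mm behind the grasp point. The pads swing forward as they close: fully open they stand 13 mm farther back than shut.
Start: joints at [1.099, 0.527, 1.433, -0, 1.181, -0.178], TCP at [0.181, 0.598, 0.231] pointing down, gripper open.
Joint ranges: [-3.08, 3.08], [-0.75, 2.2], [0.22, 2.44], [-1.43, 4.57], [0, 2.65], [-2.85, 2.85]. Speed limits (rad/s): [2.79, 2.79, 3.14, 3.14, 3.14, 3.14].

INTERFACE

Orientations are given as a unit quaternion [x, y, z, w].
In Python, from station import manip gives the robot as it stands.
- The arm moves only by the tool drive_tool, never from a script. Its argument "increments" is a list of rows, each a list of 7 numbers: the closure in counts, from 0 (fully open) to 255 (shut), then the shift along the tool's x, y, z in cm, then the turn, a rotation vector about the tool's x, y, z in rad. A call has 1 to 20 rows; each row is the pose to reach, as a shift and turn from the pose commanded when the call began, along the tool's axes at that moment; what a row does not reach only later rows make up. A row lasts 1/10 s, in which the tool goes at most 50 mm and 8.59 degrees, less where a joint would pass 70% of its speed; a pose out of reach is approached as far as the arm can. A call with a gripper value outside its range is refused whole. The fingers move at their own pace and stop on an object; "force" is the grip in N (left out, the last holds). Time passes only in rows, so rows that repeat a pose let the fingers close. It gives the time, the measured TCP pose, the force and the opening at its end, in the units of the state.
- manip.sense(): the state, without advancing time (a new reading comes with each control period).
- manip.snapshot(name): name is "side" or "top" or "wrist"; returns the picture (384x512x3 uint8, red, green, blue); there is no depth.
- manip.camera_model(name): a dict with "mtx" (3x3 intrinsics, pixels), "cam_to_world" (4x4, takes a point from camera to world coordinates). Camera axes: x right, y down, z forward; pixel columns grow to the right and rows downward; lengths in m; the calibration is good to about 2 mm. A picture is of the moment at which its call begins: read the wrist's pose just before it. camera_model takes no time and is no camera call; for the wrist camera it gives the pose at the moment of the call.
- manip.sign_off(): hands the job in, once; it reports no verdict.
The state is a dict: "t": time; "q": joint angles; "qd": joint speeds; "tau": joint torques, N m; "tcp_pos": TCP position; "tool_rot": TCP orientation; "force": force on the tool from outside, world axes, zero at the start; "ft_torque": the same for the moment, N m; "finger_gap": opening from 0.0 (shut) to 1.0 (fully open).
Only numpy, scipy, OpenCV 4.12 (cv2) and the standard library are available. Lean on these libraries where they do the work, as an engineer would, in place of code of your own. Each camera call takes 0.05 s, during which the arm holds its last target. There are 200 camera calls.

## Working session

There is one attempt and no reset: what is moved stays moved. The work goes in short steps, Python scripts to look and compute and a tool call to move; the robot and the scene stay as the last step left them, time stands still between calls to the robot, and variables do not carry over. Pictures are saved under pics/ and viewed, about 8 in all and at most 12, crops included, and the job is handed in when it is done.

Besides the shell and the picture viewer there is one more tool, called after ">>>" as a command line: name --pt "numbers of a row" for each row, then --argument value for the rest. drive_tool: Moves the arm, as the interface text tells. Its arguments: {"type":"object","properties":{"increments":{"type":"array","items":{"type":"array","items":{"type":"number"}}},"force":{"type":"number"}},"required":["increments"]}

```bash
mkdir -p pics; python3 - <<'E'
from station import manip
import cv2,numpy as np
s=manip.sense();print(s)
for n in("top","side"):
    im=manip.snapshot(n);cv2.imwrite(f"pics/{n}0.png",im[:,:,::-1]);c=manip.camera_model(n);print(n,np.round(c["mtx"],1).tolist(),np.round(c["cam_to_world"],3).tolist())
c=manip.camera_model("wrist");print(c)
E
```

```text
{'t': 0.0, 'q': array([ 1.09851264e+00,  5.28484770e-01,  1.43388439e+00,  4.52163106e-06,
        1.18139326e+00, -1.78468487e-01]), 'qd': array([-1.15446603e-03, -5.93422265e-04, -2.55407031e-04,  2.13516071e-05,
       -5.85264419e-04,  1.62294758e-04]), 'tau': array([ 7.96012646e-04, -4.42349553e+01, -1.78026402e+01, -1.98533221e-04,
        8.37111671e-03,  1.59377987e-05]), 'tcp_pos': array([0.18062958, 0.59759279, 0.23032788]), 'tool_rot': array([ 1.46380512e-01,  9.89227764e-01, -1.02729159e-03, -3.48780261e-04]), 'force': array([-0.30339365,  0.43103222, -0.38407592]), 'ft_torque': array([-0.00926902, -0.00158951,  0.00614228]), 'finger_gap': 0.997676839493588}
top [[424.5, 0.0, 250.6], [0.0, 424.5, 198.1], [0.0, 0.0, 1.0]] [[-0.015, -0.998, 0.061, 0.386], [-1.0, 0.013, -0.026, 0.022], [0.025, -0.061, -0.998, 1.327], [0.0, 0.0, 0.0, 1.0]]
side [[457.1, 0.0, 259.3], [0.0, 457.1, 188.3], [0.0, 0.0, 1.0]] [[0.97, -0.153, 0.19, 0.252], [-0.244, -0.665, 0.706, -0.848], [0.018, -0.731, -0.682, 0.867], [0.0, 0.0, 0.0, 1.0]]
{'mtx': array([[309.64556611,   0.        , 254.7667298 ],
       [  0.        , 309.64556611, 189.57423071],
       [  0.        ,   0.        ,   1.        ]]), 'cam_to_world': array([[ 0.29013858,  0.92367356,  0.25029333,  0.11698766],
       [ 0.956983  , -0.2795539 , -0.07767344,  0.61893632],
       [-0.00177443,  0.26206252, -0.96504927,  0.37252637],
       [ 0.        ,  0.        ,  0.        ,  1.        ]])}
```

View pics/top0.png

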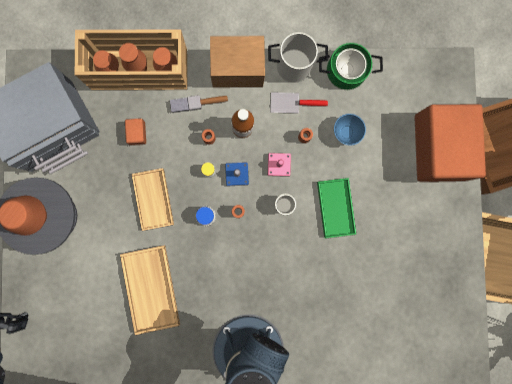

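View pics/side0.png

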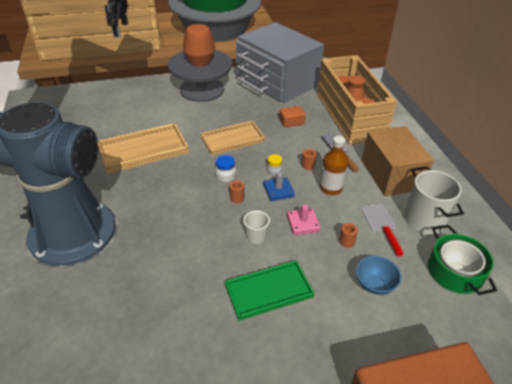

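```bash
cat > h.py <<'E'
import cv2,numpy as np
from station import manip
def ray(c,uv,z):
    d=c["cam_to_world"][:3,:3]@np.linalg.inv(c["mtx"])@np.array([uv[0],uv[1],1.]);o=c["cam_to_world"][:3,3]
    return o+d*(z-o[2])/d[2]
def mask(im,lo,hi): return cv2.inRange(cv2.cvtColor(im,cv2.COLOR_RGB2HSV),lo,hi)
def blobs(m,amin,amax):
    cs,_=cv2.findContours(m,cv2.RETR_EXTERNAL,cv2.CHAIN_APPROX_NONE)
    return [c for c in cs if amin<cv2.contourArea(c)<amax]
E
python3 - <<'E'
from h import *
im=cv2.imread("pics/top0.png")[:,:,::-1].copy();c=manip.camera_model("top")
C=dict(clay=((3,110,60),(16,255,255),40,400,.05),blue=((105,120,50),(125,255,255),100,1500,.02),green=((50,120,40),(85,255,255),400,4000,.018),wood=((13,50,120),(28,160,255),300,6000,.018),yellow=((22,150,120),(35,255,255),30,400,.045),pink=((150,60,100),(178,255,255),100,1500,.02))
for k,(lo,hi,a,b,z) in C.items():
    for q in blobs(mask(im,lo,hi),a,b):
        (u,v),(w,h),an=r=cv2.minAreaRect(q); bx=cv2.boxPoints(r)
        P=np.array([ray(c,p,z)[:2] for p in bx])
        e=P[1]-P[0],P[2]-P[1];L=max(e,key=np.linalg.norm)
        print(k,(round(u),round(v)),P.mean(0).round(3),[round(np.linalg.norm(x),3) for x in e],round(np.degrees(np.arctan2(L[1],L[0]))))
E
```

```text
clay (238, 211) [0.426 0.027] [np.float64(0.036), np.float64(0.036)] -91
clay (208, 136) [0.654 0.115] [np.float64(0.036), np.float64(0.043)] 179
clay (306, 135) [ 0.655 -0.182] [np.float64(0.046), np.float64(0.037)] -46
clay (242, 121) [0.7   0.009] [np.float64(0.062), np.float64(0.064)] -90
clay (214, 100) [0.766 0.096] [np.float64(0.08), np.float64(0.016)] -82
blue (204, 215) [0.415 0.13 ] [np.float64(0.052), np.float64(0.05)] -46
blue (237, 174) [0.542 0.03 ] [np.float64(0.068), np.float64(0.068)] -88
green (336, 207) [ 0.433 -0.278] [np.float64(0.098), np.float64(0.176)] -174
green (349, 66) [ 0.883 -0.329] [np.float64(0.152), np.float64(0.131)] -45
wood (150, 290) [0.193 0.297] [np.float64(0.141), np.float64(0.251)] -170
wood (496, 264) [ 0.251 -0.774] [np.float64(0.092), np.float64(0.247)] 177
wood (152, 199) [0.468 0.289] [np.float64(0.101), np.float64(0.181)] -170
wood (238, 55) [0.918 0.022] [np.float64(0.174), np.float64(0.129)] -90
wood (130, 59) [0.907 0.356] [np.float64(0.353), np.float64(0.193)] -90
yellow (207, 169) [0.554 0.119] [np.float64(0.036), np.float64(0.037)] 179
pink (279, 164) [ 0.571 -0.103] [np.float64(0.069), np.float64(0.069)] 179
```

>>> drive_tool --pt "0 -57.4 -42 3 0 0 -0.293" --pt "0 -57.4 -42 3 0 0 -0.293" --pt "0 -57.4 -42 3 0 0 -0.293" --pt "0 -57.4 -42 3 0 0 -0.293" --pt "0 -57.4 -42 3 0 0 -0.293" --pt "0 -57.4 -42 3 0 0 -0.293" --pt "0 -57.4 -42 3 0 0 -0.293" --pt "0 -57.4 -42 3 0 0 -0.293" --pt "0 -57.4 -42 3 0 0 -0.293" --pt "0 -57.4 -42 3 0 0 -0.293" --pt "0 -57.4 -42 3 0 0 -0.293" --pt "0 -57.4 -42 3 0 0 -0.293" --pt "0 -57.4 -42 3 0 0 -0.293" --pt "0 -57.4 -42 3 0 0 -0.293" --pt "0 -57.4 -42 3 0 0 -0.293" --pt "0 -57.4 -42 3 0 0 -0.293" --pt "0 -57.4 -42 3 0 0 -0.293" --pt "0 -57.4 -42 3 0 0 -0.293" --force 25

```text
t: 1.9
tcp_pos: [0.6071, 0.0319, 0.2011]
tool_rot: [-0.001, 1.0, 0.0, -0.001]
force: [-0.6, 0.4, -0.8]
finger_gap: 0.999
```

```bash
python3 - <<'E'
from h import *
s=manip.sense();c=manip.camera_model("wrist");im=manip.snapshot("wrist")
cv2.imwrite("pics/w1.png",im[:,:,::-1])
print(s["t"],s["tcp_pos"],s["tool_rot"],s["force"],c["cam_to_world"].round(3).tolist())
for q in blobs(mask(im,(105,120,40),(125,255,255)),1500,20000):
    r=cv2.minAreaRect(q);print("base",r,np.mean([ray(c,p,.02) for p in cv2.boxPoints(r)],0).round(4), [ray(c,p,.02)[:2].round(4).tolist() for p in cv2.boxPoints(r)])
E
```

```text
1.9 [0.607063   0.03186039 0.20112047] [-5.11608532e-04  9.99999287e-01  3.78803859e-04 -1.01068755e-03] [-0.63800036  0.40038179 -0.79010212] [[-0.001, 0.965, 0.261, 0.541], [1.0, 0.0, 0.001, 0.033], [0.001, 0.261, -0.965, 0.343], [0.0, 0.0, 0.0, 1.0]]
base ((249.47386169433594, 106.74229431152344), (70.02735137939453, 69.26917266845703), 88.02507019042969) [0.5424 0.0285 0.02  ] [[0.5094, -0.0065], [0.5071, 0.0614], [0.5753, 0.0655], [0.5777, -0.0064]]
```

View pics/w1.png

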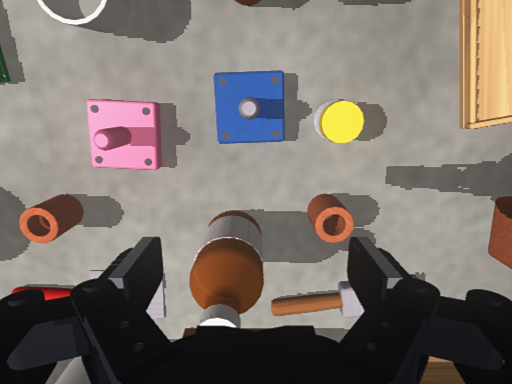

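```bash
python3 - <<'E'
from h import *
c=manip.camera_model("wrist");im=cv2.imread("pics/w1.png")[:,:,::-1].copy()
hsv=cv2.cvtColor(im,cv2.COLOR_RGB2HSV)
m=cv2.inRange(hsv,(0,0,90),(179,110,255));w=np.zeros_like(m);w[88:128,230:270]=255
for q in blobs(m&w,30,600):
    (x,y),r=cv2.minEnclosingCircle(q);M=cv2.moments(q);u=(M["m10"]/M["m00"],M["m01"]/M["m00"])
    print("pin",x,y,r,u,cv2.boundingRect(q),ray(c,u,.062).round(4),ray(c,(x,y),.062).round(4))
b=max(blobs(mask(im,(105,120,40),(125,255,255)),1500,20000),key=cv2.contourArea)
p=cv2.approxPolyDP(cv2.convexHull(b),6,True)[:,0];P=np.array([ray(c,t,.02)[:2] for t in p.astype(float)]);print(P.round(4).tolist(),P.mean(0))
E
```

```text
pin 248.78260803222656 107.89130401611328 11.18308162689209 (247.4715719063545, 107.54793756967669) (238, 97, 21, 23) [0.5423 0.0274 0.062 ] [0.5426 0.0285 0.062 ]
[[0.5078, 0.0595], [0.574, 0.0631], [0.5771, -0.0033], [0.5116, -0.0063]] [0.54264644 0.0282572 ]
```

>>> drive_tool --pt "0 11.4 -0.5 0 0 0 0" --pt "0 11.4 -0.5 0 0 0 0" --pt "0 11.4 -0.5 0 0 0 0" --pt "0 11.4 -0.5 0 0 0 0" --pt "0 11.4 -0.5 0 0 0 0"

```text
t: 2.45
tcp_pos: [0.4958, 0.0258, 0.2022]
tool_rot: [-0.0, 1.0, -0.0, 0.002]
force: [-0.9, -0.0, 0.2]
finger_gap: 1.002
```

```bash
cat > sl.py <<'E'
from h import *
import sys
s=manip.sense();c=manip.camera_model("wrist");im=manip.snapshot("wrist")
cv2.imwrite(f"pics/{sys.argv[1]}.png",im[:,:,::-1])
print(s["t"],s["tcp_pos"].round(4),s["force"].round(2))
for q in blobs(mask(im,(2,100,50),(17,255,255)),700,4000):
    (x,y),(a,b),_=cv2.fitEllipse(cv2.convexHull(q));print((round(x),round(y)),(round(a,1),round(b,1)),ray(c,(x,y),.05).round(4))
E
python3 sl.py w2
```

```text
2.45 [0.4958 0.0258 0.2022] [-0.85 -0.03  0.15]
(328, 305) (38.4, 56.7) [0.6415 0.1084 0.05  ]
(254, 100) (42.9, 44.2) [0.4249 0.0266 0.05  ]
```

>>> drive_tool --pt "0 7.1 0.1 0 0 0 0" --pt "0 7.1 0.1 4 0 0 0" --pt "0 7.1 0.1 9 0 0 0" --pt "0 7.1 0.1 14 0 0 0" --pt "0 7.1 0.1 17 0 0 0" --pt "0 7.1 0.1 18.4 0 0 0" --pt "0 7.1 0.1 18.4 0 0 0" --pt "0 7.1 0.1 18.4 0 0 0"

```text
t: 3.3
tcp_pos: [0.4252, 0.026, 0.017]
tool_rot: [0.0, 1.0, -0.0, 0.0]
force: [-0.3, -0.0, 0.1]
finger_gap: 1.001
```

>>> drive_tool --pt "255 0 0 0 0 0 0" --pt "255 0 0 0 0 0 0" --pt "255 0 0 0 0 0 0" --pt "255 0 0 0 0 0 0" --pt "255 0 0 0 0 0 0" --pt "255 0 0 0 0 0 0" --pt "255 0 0 0 0 0 0" --pt "255 0 0 0 0 0 0" --force 25

```text
t: 4.1
tcp_pos: [0.4244, 0.026, 0.0183]
tool_rot: [0.0, 1.0, -0.0, 0.001]
force: [0.4, 0.3, 5.6]
finger_gap: 0.461
```

>>> drive_tool --pt "255 0 0 -4 0 0 0" --pt "255 0 0 -8.5 0 0 0" --pt "255 -4 0.2 -8.5 0 0 0" --pt "255 -8 0.2 -8.5 0 0 0" --pt "255 -11.8 0.2 -8.5 0 0 0" --pt "255 -11.8 0.2 -8.5 0 0 0" --pt "255 -11.8 0.2 -8.5 0 0 0" --pt "255 -11.8 0.2 -8.5 0 0 0"

```text
t: 4.9
tcp_pos: [0.5397, 0.0283, 0.102]
tool_rot: [0.0, 1.0, 0.0, -0.002]
force: [-0.3, -0.5, -1.1]
finger_gap: 0.463
```

```bash
python3 - <<'E'
from h import *
s=manip.sense();c=manip.camera_model("side");im=manip.snapshot("side");w=manip.snapshot("wrist")
print(s["t"],s["tcp_pos"],s["force"],s["finger_gap"])
a=cv2.resize(im[100:260,200:400],None,fx=2.5,fy=2.5,interpolation=cv2.INTER_CUBIC)
cv2.imwrite("pics/m3.png",np.hstack([a,cv2.resize(w,(533,400))])[:,:800,::-1])
E
```

```text
4.9 [0.53966436 0.02831456 0.10199403] [-0.31354911 -0.48751712 -1.13427019] 0.4628165598086156
```

View pics/m3.png

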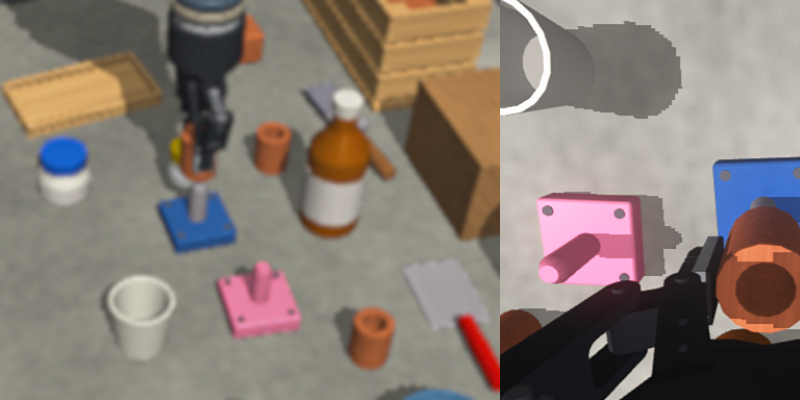

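>>> drive_tool --pt "255 0 0 0.5 0 0 0" --pt "255 0 0 1 0 0 0" --pt "255 0 0 1.5 0 0 0" --pt "255 0 0 2 0 0 0" --pt "255 0 0 2.3 0 0 0" --pt "255 0 0 2.6 0 0 0" --pt "255 0 0 2.9 0 0 0" --pt "255 0 0 3.1 0 0 0" --pt "255 0 0 3.1 0 0 0"

```text
t: 5.9
tcp_pos: [0.5416, 0.0281, 0.071]
tool_rot: [0.0, 1.0, 0.0, -0.0]
force: [0.8, -0.5, -0.3]
finger_gap: 0.464
```

>>> drive_tool --pt "255 0 0 0.3 0 0 0" --pt "255 0 0 0.6 0 0 0" --pt "255 0 0 0.8 0 0 0" --pt "255 0 0 1.0 0 0 0" --pt "255 0 0 1.0 0 0 0"

```text
t: 6.4
tcp_pos: [0.5415, 0.0281, 0.061]
tool_rot: [0.0, 1.0, 0.0, -0.0]
force: [-0.4, 0.4, -0.9]
finger_gap: 0.467
```

>>> drive_tool --pt "255 0 0 0.2 0 0 0" --pt "255 0 0 0.3 0 0 0" --pt "255 0 0 0.3 0 0 0"

```text
t: 6.7
tcp_pos: [0.5416, 0.028, 0.0582]
tool_rot: [0.0, 1.0, 0.0, -0.0]
force: [-0.6, 0.2, -0.1]
finger_gap: 0.465
```

>>> drive_tool --pt "255 0 0 0.2 0 0 0" --pt "255 0 0 0.4 0 0 0" --pt "255 0 0 0.4 0 0 0"

```text
t: 7.0
tcp_pos: [0.5415, 0.0281, 0.054]
tool_rot: [0.0, 1.0, 0.0, -0.0]
force: [0.2, 0.5, -1.6]
finger_gap: 0.464
```

>>> drive_tool --pt "255 0 0 0.3 0 0 0" --pt "255 0 0 0.6 0 0 0" --pt "255 0 0 0.9 0 0 0" --pt "255 0 0 1.2 0 0 0" --pt "255 0 0 1.4 0 0 0" --pt "255 0 0 1.5 0 0 0" --pt "255 0 0 1.5 0 0 0"

```text
t: 7.7
tcp_pos: [0.5417, 0.028, 0.0391]
tool_rot: [0.0, 1.0, 0.0, -0.0]
force: [0.4, -1.1, -0.9]
finger_gap: 0.467
```

>>> drive_tool --pt "255 0 0 0.05 0 0 0" --pt "255 0 0 0.1 0 0 0" --pt "255 0 0 0.1 0 0 0" --pt "255 0 0 0.1 0 0 0"

```text
t: 8.1
tcp_pos: [0.5419, 0.028, 0.0384]
tool_rot: [0.0, 1.0, -0.0, 0.0]
force: [0.1, 0.2, -1.0]
finger_gap: 0.465
```

>>> drive_tool --pt "255 0 0 0.05 0 0 0" --pt "255 0 0 0.1 0 0 0" --pt "255 0 0 0.1 0 0 0"

```text
t: 8.4
tcp_pos: [0.5418, 0.028, 0.0383]
tool_rot: [0.0, 1.0, -0.0, 0.0]
force: [-1.6, 0.1, 6.7]
finger_gap: 0.462
```

>>> drive_tool --pt "255 0 0 -4 0 0 0" --pt "255 0 0 -8.5 0 0 0" --pt "255 1 5 -8.5 0 0 0" --pt "255 1 9.5 -8.5 0 0 0" --pt "255 2 14 -8.5 0 0 0" --pt "255 2 18.5 -8.5 0 0 0" --pt "255 3 23 -8.5 0 0 0" --pt "255 3 26.9 -8.5 0 0 0" --pt "255 3 26.9 -8.5 0 0 0" --pt "255 3 26.9 -8.5 0 0 0" --pt "255 3 26.9 -5 0 0 0" --pt "255 3 26.9 -2 0 0 0" --pt "255 3 26.9 0 0 0 0" --pt "255 3 26.9 0.8 0 0 0" --pt "255 3 26.9 1.1 0 0 0" --pt "255 3 26.9 1.25 0 0 0" --pt "255 3 26.9 1.3 0 0 0" --pt "255 3 26.9 1.3 0 0 0"

```text
t: 10.2
tcp_pos: [0.5126, 0.2972, 0.0253]
tool_rot: [0.0, 1.0, 0.0, 0.001]
force: [0.2, 0.5, -0.9]
finger_gap: 0.462
```

>>> drive_tool --pt "255 0 0 0.06 0 0 0" --pt "255 0 0 0.12 0 0 0" --pt "255 0 0 0.12 0 0 0" --pt "160 0 0 0.12 0 0 0" --pt "100 0 0 0.12 0 0 0" --pt "40 0 0 0.12 0 0 0" --pt "0 0 0 0.12 0 0 0" --pt "0 0 0 0.12 0 0 0" --pt "0 0 0 0.12 0 0 0" --pt "0 0 0 -4 0 0 0" --pt "0 0 0 -9 0 0 0" --pt "0 0 0 -14 0 0 0" --pt "0 0 0 -18 0 0 0"

```text
t: 11.5
tcp_pos: [0.5124, 0.2972, 0.207]
tool_rot: [0.0, 1.0, 0.0, 0.001]
force: [0.9, 0.9, -0.3]
finger_gap: 0.997
```

```bash
python3 sl.py w4
```

```text
11.5 [0.5124 0.2972 0.207 ] [ 0.92  0.92 -0.32]
(289, 299) (54.3, 84.7) [0.6538 0.3366 0.05  ]
```

View pics/w4.png

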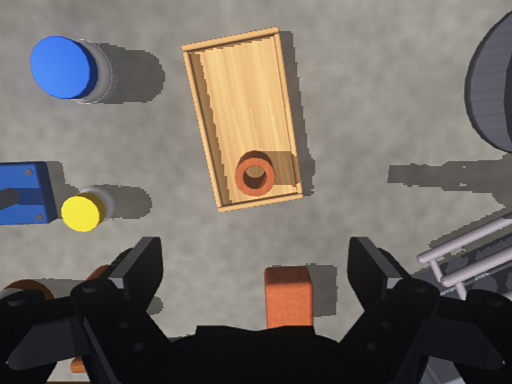

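>>> drive_tool --pt "0 -4 -3.5 0 0 0 0" --pt "0 -8 -7 0 0 0 0" --pt "0 -12 -10.5 0 0 0 0" --pt "0 -16 -14 0 0 0 0" --pt "0 -20.9 -18.2 0 0 0 0" --pt "0 -20.9 -18.2 0 0 0 0" --pt "0 -20.9 -18.2 0 0 0 0" --pt "0 -20.9 -18.2 0 0 0 0"

```text
t: 12.35
tcp_pos: [0.7203, 0.1144, 0.2031]
tool_rot: [0.001, 1.0, 0.0, -0.001]
force: [0.5, -0.5, 0.4]
finger_gap: 0.999
```

```bash
python3 sl.py w5
```

```text
12.35 [0.7203 0.1144 0.2031] [ 0.54 -0.47  0.45]
(445, 403) (47.6, 101.5) [1.0033 0.347  0.05  ]
(331, 289) (67.1, 106.3) [0.8455 0.1988 0.05  ]
(238, 217) (18.5, 94.4) [0.7625 0.0991 0.05  ]
(253, 109) (42.4, 43.4) [0.6568 0.1145 0.05  ]
```

>>> drive_tool --pt "0 3 0 0 0 0 0" --pt "0 6.35 0 2 0 0 0" --pt "0 6.35 0 6 0 0 0" --pt "0 6.35 0 10.5 0 0 0" --pt "0 6.35 0 15 0 0 0" --pt "0 6.35 0 17.5 0 0 0" --pt "0 6.35 0 18.5 0 0 0" --pt "0 6.35 0 18.5 0 0 0" --pt "0 6.35 0 18.5 0 0 0"

```text
t: 13.3
tcp_pos: [0.6581, 0.1157, 0.0208]
tool_rot: [-0.0, 1.0, 0.0, 0.001]
force: [0.3, 0.5, -0.1]
finger_gap: 1.005
```

>>> drive_tool --pt "255 0 0 0 0 0 0" --pt "255 0 0 0 0 0 0" --pt "255 0 0 0 0 0 0" --pt "255 0 0 0 0 0 0" --pt "255 0 0 0 0 0 0" --pt "255 0 0 0 0 0 0" --pt "255 0 0 0 0 0 0" --pt "255 0 0 0 0 0 0" --force 25

```text
t: 14.1
tcp_pos: [0.6581, 0.1148, 0.0206]
tool_rot: [0.0, 1.0, -0.0, 0.001]
force: [-1.4, 0.8, 5.6]
finger_gap: 0.451
```

>>> drive_tool --pt "255 0 0 -4 0 0 0" --pt "255 0 0 -8.5 0 0 0" --pt "255 4 -3 -8.5 0 0 0" --pt "255 8 -6 -8.5 0 0 0" --pt "255 11.5 -8.7 -8.5 0 0 0" --pt "255 11.5 -8.7 -8.5 0 0 0" --pt "255 11.5 -8.7 -8.5 0 0 0" --pt "255 11.5 -8.7 -8.5 0 0 0"

```text
t: 14.9
tcp_pos: [0.5438, 0.0281, 0.1045]
tool_rot: [0.0, 1.0, -0.0, 0.001]
force: [-0.1, -0.4, -1.4]
finger_gap: 0.452
```

>>> drive_tool --pt "255 0 0 0.5 0 0 0" --pt "255 0 0 1 0 0 0" --pt "255 0 0 1.5 0 0 0" --pt "255 0 0 2 0 0 0" --pt "255 0 0 2.3 0 0 0" --pt "255 0 0 2.6 0 0 0" --pt "255 0 0 2.9 0 0 0" --pt "255 0 0 3.1 0 0 0" --pt "255 0 0 3.1 0 0 0"

```text
t: 15.8
tcp_pos: [0.5423, 0.028, 0.0731]
tool_rot: [0.0, 1.0, -0.0, -0.0]
force: [1.6, -0.5, -0.1]
finger_gap: 0.451
```

>>> drive_tool --pt "255 0 0 0.3 0 0 0" --pt "255 0 0 0.5 0 0 0" --pt "255 0 0 0.7 0 0 0" --pt "255 0 0 0.85 0 0 0" --pt "255 0 0 0.85 0 0 0"

```text
t: 16.3
tcp_pos: [0.5423, 0.028, 0.0646]
tool_rot: [0.0, 1.0, -0.0, 0.0]
force: [-0.7, 1.0, -1.2]
finger_gap: 0.454
```

>>> drive_tool --pt "255 0 0 0.1 0 0 0" --pt "255 0 0 0.2 0 0 0" --pt "255 0 0 0.2 0 0 0"

```text
t: 16.6
tcp_pos: [0.5423, 0.028, 0.0627]
tool_rot: [0.0, 1.0, -0.0, 0.0]
force: [1.3, 0.1, -2.0]
finger_gap: 0.454
```

>>> drive_tool --pt "255 0 0 0.1 0 0 0" --pt "255 0 0 0.2 0 0 0" --pt "255 0 0 0.2 0 0 0"

```text
t: 16.9
tcp_pos: [0.5423, 0.028, 0.0607]
tool_rot: [0.0, 1.0, -0.0, 0.0]
force: [-0.0, -0.1, -1.1]
finger_gap: 0.45
```

>>> drive_tool --pt "255 0 0 0.1 0 0 0" --pt "255 0 0 0.2 0 0 0" --pt "255 0 0 0.3 0 0 0" --pt "255 0 0 0.3 0 0 0"

```text
t: 17.3
tcp_pos: [0.5423, 0.028, 0.0577]
tool_rot: [0.0, 1.0, -0.0, 0.0]
force: [0.1, -1.7, -1.1]
finger_gap: 0.454
```

>>> drive_tool --pt "255 0 0 0.3 0 0 0" --pt "255 0 0 0.6 0 0 0" --pt "255 0 0 0.9 0 0 0" --pt "255 0 0 1.2 0 0 0" --pt "255 0 0 1.5 0 0 0" --pt "255 0 0 1.6 0 0 0" --pt "255 0 0 1.65 0 0 0" --pt "255 0 0 1.7 0 0 0" --pt "255 0 0 1.7 0 0 0"

```text
t: 18.2
tcp_pos: [0.5423, 0.028, 0.0408]
tool_rot: [0.0, 1.0, -0.0, 0.0]
force: [-0.0, -0.9, -1.3]
finger_gap: 0.456
```

>>> drive_tool --pt "255 0 0 0.05 0 0 0" --pt "255 0 0 0.1 0 0 0" --pt "255 0 0 0.1 0 0 0"

```text
t: 18.5
tcp_pos: [0.5423, 0.028, 0.0406]
tool_rot: [0.0, 1.0, -0.0, 0.0]
force: [-1.1, -1.4, 6.0]
finger_gap: 0.457
```

>>> drive_tool --pt "255 0 0 -4 0 0 0" --pt "255 0 0 -8.5 0 0 0" --pt "255 2 4.5 -8.5 0 0 0" --pt "255 4 9 -8.5 0 0 0" --pt "255 6 13.5 -8.5 0 0 0" --pt "255 8 18 -8.5 0 0 0" --pt "255 10 22 -8.5 0 0 0" --pt "255 11.8 25.3 -8.5 0 0 0" --pt "255 11.8 25.3 -8.5 0 0 0" --pt "255 11.8 25.3 -8.5 0 0 0" --pt "255 11.8 25.3 -5 0 0 0" --pt "255 11.8 25.3 -2 0 0 0" --pt "255 11.8 25.3 0 0 0 0" --pt "255 11.8 25.3 0.8 0 0 0" --pt "255 11.8 25.3 1.1 0 0 0" --pt "255 11.8 25.3 1.3 0 0 0" --pt "255 11.8 25.3 1.35 0 0 0" --pt "255 11.8 25.3 1.35 0 0 0"

```text
t: 20.3
tcp_pos: [0.425, 0.2813, 0.0271]
tool_rot: [0.0, 1.0, 0.0, 0.001]
force: [0.4, -0.6, -0.6]
finger_gap: 0.446
```

>>> drive_tool --pt "255 0 0 0.04 0 0 0" --pt "255 0 0 0.08 0 0 0" --pt "255 0 0 0.08 0 0 0" --pt "160 0 0 0.08 0 0 0" --pt "100 0 0 0.08 0 0 0" --pt "40 0 0 0.08 0 0 0" --pt "0 0 0 0.08 0 0 0" --pt "0 0 0 0.08 0 0 0" --pt "0 0 0 0.08 0 0 0" --pt "0 0 0 -4 0 0 0" --pt "0 0 0 -9 0 0 0" --pt "0 0 0 -14 0 0 0" --pt "0 0 0 -18 0 0 0"

```text
t: 21.6
tcp_pos: [0.4246, 0.2812, 0.2088]
tool_rot: [0.0, 1.0, 0.0, 0.001]
force: [0.6, 0.1, -0.7]
finger_gap: 1.004
```

>>> drive_tool --pt "0 -29.7 -46.3 0 0 0 0" --pt "0 -29.7 -46.3 0 0 0 0" --pt "0 -29.7 -46.3 0 0 0 0" --pt "0 -29.7 -46.3 0 0 0 0" --pt "0 -29.7 -46.3 0 0 0 0" --pt "0 -29.7 -46.3 0 0 0 0" --pt "0 -29.7 -46.3 0 0 0 0" --pt "0 -29.7 -46.3 0 0 0 0" --pt "0 -29.7 -46.3 0 0 0 0" --pt "0 -29.7 -46.3 0 0 0 0" --pt "0 -29.7 -46.3 0 0 0 0" --pt "0 -29.7 -46.3 0 0 0 0" --pt "0 -29.7 -46.3 0 0 0 0" --pt "0 -29.7 -46.3 0 0 0 0"

```text
t: 23.0
tcp_pos: [0.72, -0.1808, 0.2056]
tool_rot: [0.0, 1.0, 0.001, -0.001]
force: [0.0, 1.1, 0.2]
finger_gap: 1.0
```

```bash
python3 sl.py w6
```

```text
23.0 [ 0.72   -0.1808  0.2056] [0.03 1.09 0.21]
(441, 378) (39.4, 52.2) [0.9665 0.0427 0.05  ]
(485, 217) (19.6, 74.2) [0.7637 0.0563 0.05  ]
(247, 110) (41.6, 42.7) [ 0.6575 -0.186   0.05  ]
```

View pics/w6.png

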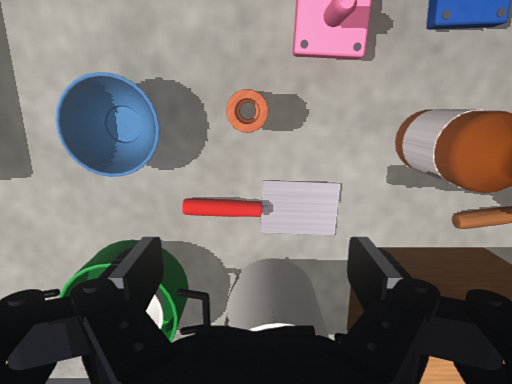

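>>> drive_tool --pt "0 3 -0.5 0 0 0 0" --pt "0 6.3 -0.5 2 0 0 0" --pt "0 6.3 -0.5 6 0 0 0" --pt "0 6.3 -0.5 10.5 0 0 0" --pt "0 6.3 -0.5 15 0 0 0" --pt "0 6.3 -0.5 17.5 0 0 0" --pt "0 6.3 -0.5 18.6 0 0 0" --pt "0 6.3 -0.5 18.6 0 0 0" --pt "0 6.3 -0.5 18.6 0 0 0"

```text
t: 23.95
tcp_pos: [0.6592, -0.1868, 0.022]
tool_rot: [-0.0, 1.0, -0.001, 0.001]
force: [0.2, -0.1, 0.4]
finger_gap: 1.0
```

>>> drive_tool --pt "255 0 0 0 0 0 0" --pt "255 0 0 0 0 0 0" --pt "255 0 0 0 0 0 0" --pt "255 0 0 0 0 0 0" --pt "255 0 0 0 0 0 0" --pt "255 0 0 0 0 0 0" --pt "255 0 0 0 0 0 0" --pt "255 0 0 0 0 0 0" --force 25

```text
t: 24.75
tcp_pos: [0.6588, -0.1874, 0.0217]
tool_rot: [0.0, 1.0, -0.0, 0.001]
force: [-0.5, 0.8, 6.3]
finger_gap: 0.458
```

>>> drive_tool --pt "255 0 0 -4 0 0 0" --pt "255 0 0 -9.5 0 0 0" --pt "255 3 3.5 -9.5 0 0 0" --pt "255 6 7 -9.5 0 0 0" --pt "255 9 10.5 -9.5 0 0 0" --pt "255 11.5 14 -9.5 0 0 0" --pt "255 11.5 18 -9.5 0 0 0" --pt "255 11.5 21.5 -9.5 0 0 0" --pt "255 11.5 21.5 -9.5 0 0 0" --pt "255 11.5 21.5 -9.5 0 0 0" --pt "255 11.5 21.5 -9 0 0 0" --pt "255 11.5 21.5 -8.5 0 0 0" --pt "255 11.5 21.5 -8.5 0 0 0"

```text
t: 26.05
tcp_pos: [0.5427, 0.027, 0.1043]
tool_rot: [0.001, 1.0, 0.0, -0.001]
force: [-0.8, 0.6, -1.0]
finger_gap: 0.454
```

>>> drive_tool --pt "255 0 0.1 0.5 0 0 0" --pt "255 0 0.1 1 0 0 0" --pt "255 0 0.1 1.5 0 0 0" --pt "255 0 0.1 2 0 0 0" --pt "255 0 0.1 2.3 0 0 0" --pt "255 0 0.1 2.6 0 0 0" --pt "255 0 0.1 2.8 0 0 0" --pt "255 0 0.1 3.0 0 0 0" --pt "255 0 0.1 3.0 0 0 0"

```text
t: 26.95
tcp_pos: [0.5434, 0.0284, 0.0752]
tool_rot: [0.0, 1.0, -0.0, 0.0]
force: [-0.2, -4.3, -1.3]
finger_gap: 0.454
```

>>> drive_tool --pt "255 0 0 0.2 0 0 0" --pt "255 0 0 0.4 0 0 0" --pt "255 0 0 0.5 0 0 0" --pt "255 0 0 0.5 0 0 0"

```text
t: 27.35
tcp_pos: [0.5435, 0.0284, 0.0705]
tool_rot: [0.0, 1.0, -0.0, 0.0]
force: [-0.8, -4.9, 1.9]
finger_gap: 0.452
```

>>> drive_tool --pt "255 0 0 0.1 0 0 0" --pt "255 0 0 0.2 0 0 0" --pt "255 0 0 0.2 0 0 0"

```text
t: 27.65
tcp_pos: [0.5436, 0.0284, 0.0686]
tool_rot: [0.0, 1.0, -0.001, 0.0]
force: [0.2, -6.2, 2.3]
finger_gap: 0.456
```

>>> drive_tool --pt "255 0 0 0.1 0 0 0" --pt "255 0 0 0.15 0 0 0" --pt "255 0 0 0.15 0 0 0"

```text
t: 27.95
tcp_pos: [0.5436, 0.0284, 0.0671]
tool_rot: [0.0, 1.0, -0.001, 0.0]
force: [-0.7, -5.4, 3.0]
finger_gap: 0.455
```

>>> drive_tool --pt "255 0 -0.1 0 0 0 0" --pt "255 0 -0.1 0 0 0 0"

```text
t: 28.15
tcp_pos: [0.5435, 0.0282, 0.0668]
tool_rot: [0.001, 1.0, 0.0, 0.0]
force: [-0.2, -2.8, 1.4]
finger_gap: 0.456
```

>>> drive_tool --pt "255 0 0 0.1 0 0 0" --pt "255 0 0 0.1 0 0 0"

```text
t: 28.35
tcp_pos: [0.5435, 0.0281, 0.0659]
tool_rot: [0.0, 1.0, 0.0, 0.0]
force: [0.3, -2.2, 2.9]
finger_gap: 0.455
```

>>> drive_tool --pt "255 0 -0.05 0.05 0 0 0" --pt "255 0 -0.05 0.1 0 0 0" --pt "255 0 -0.05 0.1 0 0 0"

```text
t: 28.65
tcp_pos: [0.5433, 0.0276, 0.065]
tool_rot: [0.0, 1.0, -0.0, 0.0]
force: [0.0, -1.8, 4.7]
finger_gap: 0.45
```

>>> drive_tool --pt "255 0 0 0.05 0 0 0" --pt "255 0 0 0.1 0 0 0" --pt "255 0 0 0.1 0 0 0"

```text
t: 28.95
tcp_pos: [0.5433, 0.0273, 0.0645]
tool_rot: [0.0, 1.0, -0.0, 0.0]
force: [-0.8, -2.1, 8.9]
finger_gap: 0.451
```

>>> drive_tool --pt "255 0 0 0.05 0 0 0" --pt "255 0 0 0.1 0 0 0" --pt "255 0 0 0.1 0 0 0"

```text
t: 29.25
tcp_pos: [0.5433, 0.0272, 0.0641]
tool_rot: [0.0, 1.0, -0.0, 0.0]
force: [-2.4, -2.8, 12.4]
finger_gap: 0.452
```

```bash
python3 - <<'E'
from h import *
im=manip.snapshot("side");s=manip.sense();print(s["t"],s["tcp_pos"],s["force"],s["ft_torque"])
cv2.imwrite("pics/m7.png",cv2.resize(im[130:220,230:340],None,fx=5,fy=5,interpolation=cv2.INTER_CUBIC)[:,:,::-1])
E
```

```text
29.3 [0.54337922 0.02723429 0.06412253] [-2.31150876 -3.23013851 12.68000271] [-0.61167394  0.3877751  -0.0198401 ]
```

View pics/m7.png

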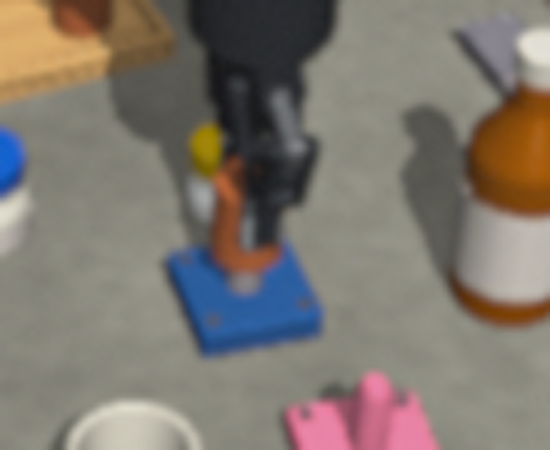

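>>> drive_tool --pt "255 0 0 -0.2 0 0 0" --pt "255 0 0 -0.5 0 0 0" --pt "255 0 -0.1 -0.5 0 0 0" --pt "255 0 -0.1 -0.5 0 0 0"

```text
t: 29.7
tcp_pos: [0.5429, 0.0268, 0.0674]
tool_rot: [0.001, 1.0, 0.0, -0.0]
force: [0.1, -0.9, -0.6]
finger_gap: 0.455
```

>>> drive_tool --pt "255 0 0 0.15 0 0 0" --pt "255 0 0 0.3 0 0 0" --pt "255 0 0 0.3 0 0 0"

```text
t: 30.0
tcp_pos: [0.5431, 0.0266, 0.0645]
tool_rot: [0.0, 1.0, 0.0, -0.0]
force: [0.4, 0.4, -1.0]
finger_gap: 0.455
```

>>> drive_tool --pt "255 0 0 0.1 0 0 0" --pt "255 0 0 0.2 0 0 0" --pt "255 0 0 0.2 0 0 0"

```text
t: 30.3
tcp_pos: [0.5433, 0.0266, 0.0639]
tool_rot: [0.0, 1.0, -0.0, 0.0]
force: [-1.4, -0.4, 7.8]
finger_gap: 0.456
```

>>> drive_tool --pt "255 0 0 0.05 0 0 0" --pt "255 0 0 0.1 0 0 0" --pt "255 0 0 0.1 0 0 0"

```text
t: 30.6
tcp_pos: [0.5433, 0.0266, 0.0638]
tool_rot: [0.0, 1.0, -0.0, 0.0]
force: [-2.8, 0.8, 14.2]
finger_gap: 0.455
```

>>> drive_tool --pt "255 0 0 -3 0 0 0" --pt "255 0 0 -6.5 0 0 0" --pt "255 2 -4.5 -6.5 0 0 0" --pt "255 4 -9 -6.5 0 0 0" --pt "255 6 -13.5 -6.5 0 0 0" --pt "255 8 -18 -6.5 0 0 0" --pt "255 10 -22.5 -6.5 0 0 0" --pt "255 11 -27 -6.5 0 0 0" --pt "255 11 -30.5 -6.5 0 0 0" --pt "255 11 -30.5 -6.5 0 0 0" --pt "255 11 -30.5 -6.5 0 0 0" --pt "255 11 -30.5 -3 0 0 0" --pt "255 11 -30.5 0 0 0 0" --pt "255 11 -30.5 2 0 0 0" --pt "255 11 -30.5 3 0 0 0" --pt "255 11 -30.5 3.4 0 0 0" --pt "255 11 -30.5 3.5 0 0 0" --pt "255 11 -30.5 3.5 0 0 0"

```text
t: 32.4
tcp_pos: [0.4331, -0.2774, 0.0278]
tool_rot: [-0.0, 1.0, 0.0, 0.0]
force: [-0.0, -0.6, -0.0]
finger_gap: 0.452
```

>>> drive_tool --pt "255 0 0 0.06 0 0 0" --pt "255 0 0 0.1 0 0 0" --pt "255 0 0 0.1 0 0 0"

```text
t: 32.7
tcp_pos: [0.4335, -0.2779, 0.0276]
tool_rot: [0.0, 1.0, -0.0, 0.001]
force: [0.2, 2.7, 10.1]
finger_gap: 0.452
```

In contact with the floor; release and rise, then check.

>>> drive_tool --pt "160 0 0 0 0 0 0" --pt "100 0 0 0 0 0 0" --pt "40 0 0 0 0 0 0" --pt "0 0 0 0 0 0 0" --pt "0 0 0 0 0 0 0" --pt "0 0 0 0 0 0 0" --pt "0 0 0 -4 0 0 0" --pt "0 0 0 -9 0 0 0" --pt "0 -5 0 -14 0 0 0" --pt "0 -9 0 -18 0 0 0" --pt "0 -13 0 -20 0 0 0" --pt "0 -13 0 -20 0 0 0"

```text
t: 33.9
tcp_pos: [0.5677, -0.2795, 0.2298]
tool_rot: [-0.0, 1.0, -0.002, 0.004]
force: [-0.2, 0.1, 0.1]
finger_gap: 0.997
```

```bash
python3 sl.py w8; python3 - <<'E'
from h import *
t=manip.snapshot("top");s=manip.snapshot("side");w=cv2.imread("pics/w8.png")[:,:,::-1]
c=manip.camera_model("top")
for q in blobs(mask(t,(3,110,60),(16,255,255)),40,400):
    M=cv2.moments(q);print("top",ray(c,(M["m10"]/M["m00"],M["m01"]/M["m00"]),.04).round(3))
o=np.vstack([np.hstack([t[90:250,100:400],s[60:220,100:400]]),np.hstack([s[220:340,200:400],w[60:180,150:350],w[180:300,150:350]])])
cv2.imwrite("pics/m8.png",o[:,:,::-1])
E
```

```text
33.9 [ 0.5677 -0.2795  0.2298] [-0.21  0.1   0.05]
(444, 384) (38.9, 58.9) [ 0.8533 -0.0319  0.05  ]
(257, 30) (41.9, 52.8) [ 0.4339 -0.2761  0.05  ]
top [0.233 0.247 0.04 ]
top [0.696 0.009 0.04 ]
top [0.769 0.096 0.04 ]
```

View pics/m8.png

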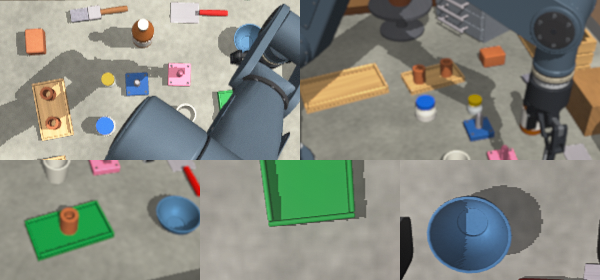

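```bash
python3 -c "
from station import manip
s=manip.sense();print(s['t'],s['qd'].round(3));print(manip.sign_off())"
```

```text
34.05 [-0.022  0.012  0.084 -0.007  0.005 -0.001]
the job is handed in; nothing more can be done
None
```

I tried all three sleeves on the blue gauge and put each in the tray its result called for, then handed the job in at about 34 s of the 72 s allowed.

| Sleeve (start position) | Result on the pin | Tray |
|---|---|---|
| x 0.425, y 0.027 | Went fully down, touched the base at about 7 N | Wooden, 178 x 98 mm |
| x 0.657, y 0.115 | Went fully down, touched the base at about 6 N | Wooden, 178 x 98 mm |
| x 0.658, y -0.186 | Jammed about 22 mm above the seat | Green |

**The jam:** the first try also showed up to 6 N of side load, so I backed off a few millimetres, re-centred and lowered it again. It stopped at the same height with almost pure axial force. I pushed no harder than about 14 N.

**Last checks:** the final side and top pictures show two sleeves upright in the wooden tray and one upright in the green tray. The other things appear undisturbed, and the open gripper was well clear. I judged upright by eye.
- The position script did not pick out the two sleeves in the wooden tray, because their colour merges with the wood. I confirmed those two only by eye in the pictures.
- The arm hid part of the top view.
- The arm was still settling very slightly (under 0.1 rad/s) when I handed in.

The judging text gives away which numbered sleeve is tight, but I sorted them only by what happened on the pin.

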